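# Draw down the degassing pot's cover on its first pair of wing screws

### The job

The gasketed cover of the resin degassing pot is held by four loose wing screws. Draw it down evenly on its first pair, in cross order: turn the wing screw directly above the pot's brass suction port clockwise until it is fully home, its wings pointing at the cover's centre, and then do the same to the screw straight across the cover from it. Leave the other two screws loose.

Things in the scene. Friction and masses are not known exactly. Their poses are not given: they have to be found in the camera images.
- pot: Round steel pot, 205 mm across, fixed; flat aluminium cover on a black gasket, top at z 100 mm. Origin: centre of its underside, on the bench. Brass suction port with valve sticks out of the wall along its +x, to 174 mm from the centre, below z 75. Low sight glass mid-cover. Four like steel wing screws on the cover, 75 mm from the centre at +x, +y, -x, -y; grip at z 134, between the wings' flat faces.
- screw_port (a joint): Wing screw above the suction port: tighten first. Axis upright at pot frame (75, 0) mm. Wings 48 wide, 10 thick, flat faces z 114 to 144 mm above the bench. Value in rad, grows turning clockwise from above: 0 loosest, 1.4 home at a firm stop, wings pointing at the cover's centre; stays as left, drag 0.08 N m. Wings lie along pot yaw + 1.4 - value.
- screw_opposite (a joint): Wing screw straight across the cover from the port: tighten second. Axis upright at pot frame (-75, 0) mm. Wings 48 wide, 10 thick, flat faces z 114 to 144 mm above the bench. Value in rad, grows turning clockwise from above: 0 loosest, 1.4 home at a firm stop, wings pointing at the cover's centre; stays as left, drag 0.08 N m. Wings lie along pot yaw + 1.4 + 3.1416 - value.
- screw_left (a joint): Another wing screw: leave loose (under 0.7). Axis upright at pot frame (0, 75) mm. Wings 48 wide, 10 thick, flat faces z 114 to 144 mm above the bench. Value in rad, grows turning clockwise from above: 0 loosest, 1.4 home at a firm stop, wings pointing at the cover's centre; stays as left, drag 0.08 N m. Wings lie along pot yaw + 1.4 + 1.5708 - value.
- screw_right (a joint): Another wing screw: leave loose (under 0.7). Axis upright at pot frame (0, -75) mm. Wings 48 wide, 10 thick, flat faces z 114 to 144 mm above the bench. Value in rad, grows turning clockwise from above: 0 loosest, 1.4 home at a firm stop, wings pointing at the cover's centre; stays as left, drag 0.08 N m. Wings lie along pot yaw + 1.4 - 1.5708 - value.

How it is judged:
On the way, in this order (a step that is already met when the one before it is completed fails the run):
1. the screw above the suction port is home while the one across from it is still loose (value of joint screw_port above 1.22 rad and value of joint screw_opposite below 0.7 rad), for 0.2 s.
2. then the screw across from it is home too (value of joint each of screw_port, screw_opposite above 1.22 rad), for 0.2 s.
At the end, for the whole second after the job is handed in: The screw above the suction port and the one straight across from it are both home (value over 1.22, that is within about 10 degrees of the stop) and at rest; the other two are still loose (value under 0.7) (all of step 2 and value of joint each of screw_left, screw_right below 0.7 rad and velocity of joint screw_port between -0.05 and 0.05 rad/s and velocity of joint screw_opposite between -0.05 and 0.05 rad/s); the robot touches nothing.
It fails at once if one of the other two screws is tightened (value 0.7 or more) (not (value of joint screw_left below 0.7 rad) or not (value of joint screw_right below 0.7 rad)).
It also fails if it takes over 42 s, if anything falls off the work surface, if the arm or the gripper's body presses on something with over 40 N, if the wrist force passes 120 N, or if a joint passes its speed limit or range.

### The arm

A 7-joint arm with a two-finger parallel gripper is mounted at the origin on the work surface. World frame = base frame: x ahead of the robot, y to its left, z up, the work surface at z = 0. Lengths are in m, angles in rad, forces in N, time in s.
With the tool pointing down it reaches from about 0.425 to 0.8 m from the base axis. Payload 8.3 kg.
Tool frame: the origin (TCP) lies between the finger pads; the fingertips stand 11 mm ahead of it and the grasp point (between the pads) lies 8 mm behind it; x points along the fingers, z is the direction in which the jaws open and shut, and the axes are right-handed (so a half turn about x gives the same grasp; the last joint's range is limited). The gripper opens to 85 mm and grips with 20 to 120 N. Pads are 22 mm wide; open, the fingers measure 114 mm over their backs; the gripper's body (76 mm by 85 mm) begins 54 mm behind the grasp point. The pads swing forward as they close: fully open they stand 13 mm farther back than shut.
Start: joints at [-1.408, 0.383, 0.016, 1.37, -0.006, 1.388, -0.046], TCP at [0.14, 0.609, 0.242] pointing down, gripper open.
Joint ranges: [-2.95, 2.95], [-0.25, 2.06], [-1.52, 1.56], [0.18, 2.33], [-1.44, 4.58], [0.02, 2.06], [-3.01, 3.01]. Speed limits (rad/s): [2.39, 2.39, 3.01, 3.01, 3.14, 3.14, 3.14].

### API

Orientations are given as a unit quaternion [x, y, z, w].
In Python, from plant import manip gives the robot as it stands.
- The arm moves only by the shell command python3 -m handwheel 'ROWS' [FORCE]. ROWS is JSON, one flat list of numbers, 7 for each row, row after row: the shift along the tool's x, y, z in m, then the turn, a rotation vector about the tool's x, y, z in degrees, then the opening, from 0 (shut) to 1 (fully open). A call has 1 to 20 rows; each row is the pose to reach, as a shift and turn from the pose commanded when the call began, along the tool's axes at that moment; what a row does not reach only later rows make up. A row lasts 1/12 s, in which the tool goes at most 41.7 mm and 7.16 degrees, less where a joint would pass 70% of its speed; a pose out of reach is approached as far as the arm can. A call with a gripper value outside its range is refused whole. The fingers move at their own pace and stop on an object; FORCE is the grip in N (left out, the last holds). Time passes only in rows, so rows that repeat a pose let the fingers close. It gives the time, the measured TCP pose, the force and the opening at its end, in the units of the state.
- manip.observe(): the state, without advancing time (a new reading comes with each control period).
- manip.camera(name): name is "scene" or "top" or "wrist"; returns a dict with "frame" (384x512x3 uint8, red, green, blue), "range_z" (384x512 float32, m along the optical axis (not along the pixel's ray), 0 where there is no reading), "fx", "fy", "cx", "cy" (pixels), "extrinsics" (4x4, takes a point from camera to world coordinates); the wrist camera has in their place "T_tool_cam" (4x4, takes a point from camera to tool coordinates, whose origin is the TCP and whose axes are the tool frame's). Camera axes: x right, y up, looking along -z (the intrinsics and any distortion apply to the point x, -y, -z); pixel columns grow to the right and rows downward; lengths in m; the calibration is good to about 2 mm. A picture is of the moment at which its call begins: read the wrist's pose just before it.
- manip.job_done(): hands the job in, once; it reports no verdict.
The state is a dict: "t": time; "joint_pos": joint angles; "qvel": joint speeds; "joint_efforts": joint torques, N m; "tcp_pos": TCP position; "tcp_rot": TCP orientation; "ft_force": force on the tool from outside, world axes, zero at the start; "ft_torque": the same for the moment, N m; "grip_width": opening from 0.0 (shut) to 1.0 (fully open).
Only numpy, scipy, OpenCV 4.12 (cv2) and the standard library are available. Lean on these libraries where they do the work, as an engineer would, in place of code of your own. Each camera call takes 0.05 s, during which the arm holds its last target.

## Working session

There is one attempt and no reset: what is moved stays moved. The work goes in short steps, Python scripts to look and compute and a shell command to move; the robot and the scene stay as the last step left them, time stands still between calls to the robot, and variables do not carry over. Pictures are saved under pics/ and viewed, and the job is handed in when it is done.

```bash
ls; mkdir -p pics
python3 - <<'E'
from plant import manip
import cv2,numpy as np
print(manip.observe())
for n in ("top","scene"):
    c=manip.camera(n); cv2.imwrite(f"pics/{n}0.png",c["frame"][:,:,::-1])
    print(n,{k:(v.tolist() if hasattr(v,'tolist') else v) for k,v in c.items() if k not in("frame","range_z")})
    np.savez(f"{n}0.npz",**c)
E
```

```text
pics
{'t': 0.0, 'joint_pos': array([-1.40789177,  0.38421753,  0.01638487,  1.37115576, -0.0062947 ,
        1.38819587, -0.04651373]), 'qvel': array([ 2.14330232e-04,  4.90409738e-04, -2.47327455e-04,  1.34128610e-04,
       -1.73761718e-03,  4.35185209e-06,  2.93082017e-04]), 'joint_efforts': array([ 2.32070779e-04, -6.27599502e+01,  8.44654217e-01, -3.71816218e+01,
        1.66518171e-02,  1.43345806e-02,  3.30809598e-05]), 'tcp_pos': array([0.13979681, 0.60867247, 0.24129106]), 'tcp_rot': array([-0.44093269,  0.55366196,  0.44006024,  0.5526154 ]), 'ft_force': array([-0.39669415,  0.5618076 , -0.0071351 ]), 'ft_torque': array([ 0.013027  , -0.05980798, -0.00233335]), 'grip_width': 1.0033447057378406}
top {'fx': 368.8324362798494, 'fy': 368.8324362798494, 'cx': 252.39141266746736, 'cy': 191.57875668272607, 'extrinsics': [[-0.008388207419968076, 0.9923377235374969, -0.12326994938223047, 0.4844858254249338], [-0.9987701381141179, -0.0022901955381432314, 0.04952742892481992, 0.07711424754645216], [0.04886562378385867, 0.12353379071660975, 0.9911364958286014, 0.7316986041455178], [0.0, 0.0, 0.0, 1.0]]}
scene {'fx': 446.95448007551556, 'fy': 446.95448007551556, 'cx': 252.43175915719672, 'cy': 194.95751217726772, 'extrinsics': [[-0.06379850263562425, -0.6344122183799485, 0.7703576365764699, 1.2020077877100912], [0.9978062216170285, -0.054224486897378105, 0.037979588242443435, 0.07989050096856985], [0.017677532740790404, 0.7710906835067768, 0.6364798996396114, 0.6130601384564414], [0.0, 0.0, 0.0, 1.0]]}
```

View pics/top0.png

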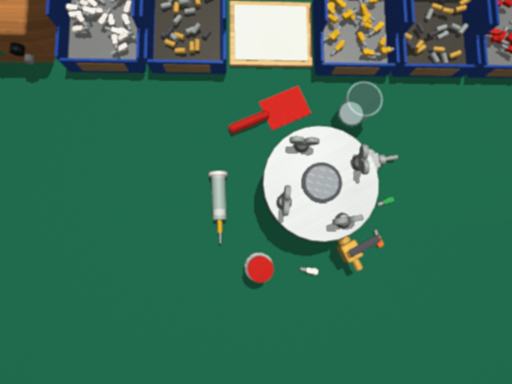

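View pics/scene0.png

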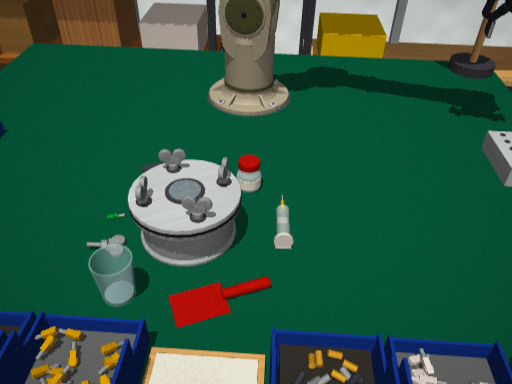

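Run:
```python
import cv2
a=cv2.imread("pics/top0.png")[110:285,240:420];cv2.imwrite("pics/topz.png",cv2.resize(a,(720,600)[:2] if 0 else (612,595),interpolation=3))
a=cv2.imread("pics/scene0.png")[130:310,70:290];cv2.imwrite("pics/scz.png",cv2.resize(a,None,fx=3.3,fy=3.3,interpolation=3))
```

```text
(no output)
```

View pics/topz.png

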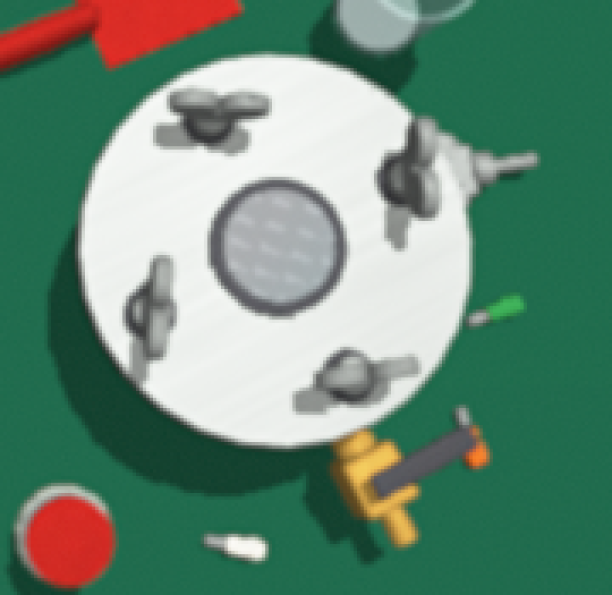

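View pics/scz.png

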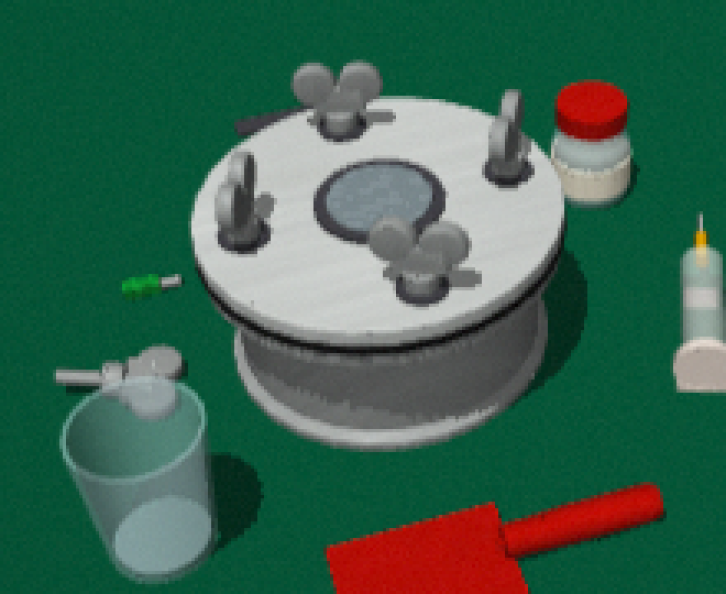

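```bash
cat > h.py <<'E'
import numpy as np,cv2
def ray(c,uv,z):
    uv=np.atleast_2d(uv).astype(float);E=np.asarray(c["extrinsics"])
    d=np.c_[(uv[:,0]-c["cx"])/c["fx"],-(uv[:,1]-c["cy"])/c["fy"],-np.ones(len(uv))]@E[:3,:3].T
    o=E[:3,3];return o+d*((z-o[2])/d[:,2])[:,None]
def proj(c,P):
    E=np.asarray(c["extrinsics"]);p=(np.atleast_2d(P)-E[:3,3])@E[:3,:3]
    return np.c_[c["cx"]+c["fx"]*p[:,0]/-p[:,2],c["cy"]-c["fy"]*p[:,1]/-p[:,2]]
def circ(P):
    A=np.c_[2*P[:,:2],np.ones(len(P))];s=np.linalg.lstsq(A,(P[:,:2]**2).sum(1),rcond=None)[0]
    return s[:2],np.sqrt(s[2]+s[0]**2+s[1]**2)
def cover(c,roi):
    h=cv2.cvtColor(c["frame"],cv2.COLOR_RGB2HSV);m=((h[:,:,1]<40)&(h[:,:,2]>170)).astype(np.uint8)
    k=np.zeros_like(m);x0,y0,x1,y1=roi;k[y0:y1,x0:x1]=m[y0:y1,x0:x1]
    n=max(cv2.findContours(k,0,cv2.CHAIN_APPROX_NONE)[0],key=cv2.contourArea)
    P=ray(c,cv2.convexHull(n)[:,0]+0.0,0.1)
    for _ in range(6):
        o,r=circ(P);e=np.abs(np.linalg.norm(P[:,:2]-o,axis=1)-r);P=P[e<max(2*np.median(e),.001)]
    return o,r,len(P)
E
python3 - <<'E'
from h import *
T=np.load("top0.npz");S=np.load("scene0.npz")
o,r,n=cover(T,(240,110,400,260));print("top",o,r,n)
o2,r2,n=cover(S,(120,150,250,260));print("scene",o2,r2,n)
f=T["frame"];h=cv2.cvtColor(f,cv2.COLOR_RGB2HSV)
m=((h[:,:,0]>12)&(h[:,:,0]<28)&(h[:,:,1]>110)&(h[:,:,2]>120));m[:225]=0;m[285:]=0;m[:,:325]=0;m[:,400:]=0
ys,xs=np.nonzero(m);P=ray(T,np.c_[xs,ys],.05)[:,:2]-o;print("brass",P.mean(0),np.degrees(np.arctan2(P.mean(0)[1],P.mean(0)[0])),len(xs))
for uv in [(302,144),(361,162),(343,221),(285,201)]:
    p=ray(T,uv,.125)[0,:2];d=p-o;print(uv,p,np.hypot(*d),np.degrees(np.arctan2(d[1],d[0])))
# 3D points from depth above the cover
for c,nm in((T,"top"),(S,"scene")):
    R=c["range_z"];v,u=np.nonzero(R>0);E=c["extrinsics"];z=R[v,u]
    X=np.c_[(u-c["cx"])/c["fx"]*z,-(v-c["cy"])/c["fy"]*z,-z]@E[:3,:3].T+E[:3,3]
    k=(X[:,2]>.125)&(X[:,2]<.15)&(np.linalg.norm(X[:,:2]-o,axis=1)<.12);Q=X[k]
    a=np.degrees(np.arctan2(*(Q[:,:2]-o).T[::-1]))
    for a0 in (-160,-70,20,110):
        q=Q[np.abs((a-a0+180)%360-180)<35];
        if len(q)>3:
            w,V=np.linalg.eigh(np.cov(q[:,:2].T));print(nm,a0,len(q),q.mean(0),np.degrees(np.arctan2(V[1,1],V[0,1])))
E
```

```text
top [ 0.57973945 -0.07487797] 0.10146167033606587 36
scene [ 0.58221728 -0.07393387] 0.10060896571466028 38
brass [-0.12203637 -0.06635804] -151.46458602644134 410
(302, 144) [ 0.64116783 -0.03823349] 0.07152805888665302 30.817757489567658
(361, 162) [ 0.61022625 -0.13863182] 0.07066823146584081 -64.44308291404525
(343, 221) [ 0.51028278 -0.10367459] 0.07518959331305457 -157.48117958959708
(285, 201) [ 0.54404243 -0.00731763] 0.07641122999256134 117.85073256911984
top -160 190 [ 0.51239502 -0.1060773   0.14042501] 98.29843766412495
top -70 255 [ 0.61265547 -0.13967541  0.13794884] -177.7225218989578
top 20 232 [ 0.64446074 -0.039483    0.1384984 ] 86.25480540456016
top 110 213 [ 0.5440859  -0.00729488  0.13972054] 174.5497632082275
scene -160 265 [ 0.51759583 -0.10711964  0.13613693] 98.47171196422246
scene -70 200 [ 0.62138923 -0.13837427  0.13796544] 179.2701787667057
scene 20 335 [ 0.65106378 -0.03855083  0.13641376] 87.6829877452762
scene 110 161 [ 0.55409853 -0.00625322  0.13797948] 171.75690372134304
```

```bash
cat >> h.py <<'E'
from scipy.spatial.transform import Rotation as R
def plan(goal,yaw,manip):
    """goal TCP world, yaw = world deg of tool z, tool down: shift & rotvec in tool axes"""
    s=manip.observe();p=s["tcp_pos"];r=R.from_quat(s["tcp_rot"]);M=r.as_matrix()
    z=np.array([np.cos(np.radians(yaw)),np.sin(np.radians(yaw)),0]);x=np.array([0,0,-1.]);G=np.c_[x,np.cross(z,x),z]
    rv=np.degrees((r.inv()*R.from_matrix(G)).as_rotvec());d=M.T@(np.array(goal)-p)
    print("t",s["t"],"tcp",p.round(4),"zyaw",np.degrees(np.arctan2(M[1,2],M[0,2])).round(1),"x",M[:,0].round(3),"grip",round(s["grip_width"],3),"q",s["joint_pos"].round(2))
    print("shift mm",(d*1000).round(1),"rot",rv.round(1));return d,rv
E
python3 - <<'E'
from h import *
from plant import manip
plan([.513,-.108,.23],8,manip);plan([.513,-.108,.23],-172,manip)
print(manip.observe()["tcp_rot"], R.from_quat(manip.observe()["tcp_rot"]).as_matrix().round(2))
E
```

```text
t 0.1 tcp [0.1398 0.6087 0.2414] zyaw 77.1 x [-0.    -0.002 -1.   ] grip 1.0 q [-1.41  0.38  0.02  1.37 -0.01  1.39 -0.05]
shift mm [  12.5 -524.2 -615. ] rot [69.1 -0.1  0.1]
t 0.1 tcp [0.1398 0.6087 0.2414] zyaw 77.1 x [-0.    -0.002 -1.   ] grip 1.0 q [-1.41  0.38  0.02  1.37 -0.01  1.39 -0.05]
shift mm [  12.5 -524.2 -615. ] rot [-1.109e+02 -1.000e-01 -1.000e-01]
[-0.44090156  0.55360747  0.4401077   0.55265703] [[-0.   -0.97  0.22]
 [-0.    0.22  0.97]
 [-1.   -0.   -0.  ]]
```

```bash
python3 -m handwheel '[0,-0.37,-0.23,35,0,0,1, 0,-0.37,-0.23,35,0,0,1, 0,-0.37,-0.23,35,0,0,1, 0,-0.37,-0.23,35,0,0,1, 0,-0.37,-0.23,35,0,0,1, 0,-0.37,-0.23,35,0,0,1, 0,-0.37,-0.23,35,0,0,1, 0,-0.37,-0.23,35,0,0,1, 0,-0.37,-0.23,35,0,0,1, 0,-0.37,-0.23,35,0,0,1, 0,-0.524,-0.615,69,0,0,0.6, 0,-0.524,-0.615,69,0,0,0.6, 0,-0.524,-0.615,69,0,0,0.6, 0,-0.524,-0.615,69,0,0,0.6, 0,-0.524,-0.615,69,0,0,0.6, 0,-0.524,-0.615,69,0,0,0.6, 0,-0.524,-0.615,69,0,0,0.6, 0,-0.524,-0.615,69,0,0,0.6, 0,-0.524,-0.615,69,0,0,0.6, 0,-0.524,-0.615,69,0,0,0.6]'
python3 - <<'E'
from h import *
from plant import manip
plan([.513,-.108,.23],8,manip)
E
```

```text
t: 1.77
tcp_pos: [0.5102, -0.0963, 0.2423]
tcp_rot: [-0.05, 0.705, 0.05, 0.705]
ft_force: [1.5, -0.0, -0.5]
grip_width: 0.599
t 1.7667 tcp [ 0.5102 -0.0963  0.2423] zyaw 8.1 x [ 0.  0. -1.] grip 0.599 q [-0.51  0.18  0.73  1.68 -0.12  1.33  0.38]
shift mm [ 12.3 -12.    1.1] rot [ 0.1  0.  -0. ]
```

```bash
cat >> h.py <<'E'
def wrist(manip,name):
    s=manip.observe();c=dict(manip.camera("wrist"));B=np.eye(4);B[:3,:3]=R.from_quat(s["tcp_rot"]).as_matrix();B[:3,3]=s["tcp_pos"]
    c["extrinsics"]=B@c["T_tool_cam"];cv2.imwrite(f"pics/{name}.png",np.ascontiguousarray(c["frame"][:,:,::-1]));np.savez(name+".npz",**c);return c
E
python3 - <<'E'
from h import *
from plant import manip
c=wrist(manip,"w1");print(c["extrinsics"].round(3))
for P in ([.513,-.108,.134],[.647,-.04,.134],[.58,-.074,.1],[.61,-.139,.134]):print(P,proj(c,P).round())
E
```

```text
[[ 0.99  -0.136 -0.039  0.501]
 [ 0.142  0.955  0.26  -0.029]
 [ 0.002 -0.263  0.965  0.374]
 [ 0.     0.     0.     1.   ]]
[0.513, -0.108, 0.134] [[251. 206.]]
[0.647, -0.04, 0.134] [[415. 153.]]
[0.58, -0.074, 0.1] [[322. 173.]]
[0.61, -0.139, 0.134] [[347. 251.]]
```

View pics/w1.png

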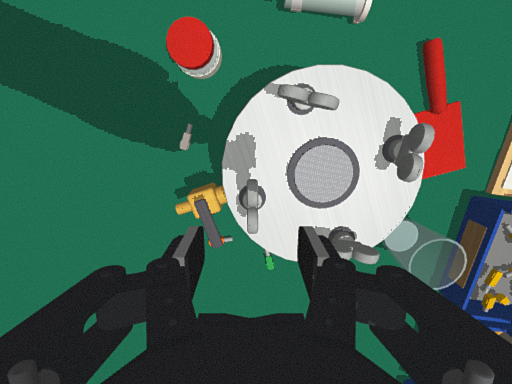

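```bash
cat >> h.py <<'E'
def wings(c,o,names=((-153,"port"),(27,"opp"),(-63,"left"),(117,"right")),zl=(.128,.15)):
    Rz=c["range_z"];v,u=np.nonzero(Rz>0);E=c["extrinsics"];z=Rz[v,u]
    X=np.c_[(u-c["cx"])/c["fx"]*z,-(v-c["cy"])/c["fy"]*z,-z]@E[:3,:3].T+E[:3,3]
    col=c["frame"][v,u].astype(int).max(1)
    for a,n in names:
        w=np.asarray(o)+.075*np.array([np.cos(np.radians(a)),np.sin(np.radians(a))])
        q=X[(np.linalg.norm(X[:,:2]-w,axis=1)<.034)&(X[:,2]>zl[0])&(X[:,2]<zl[1])&(col>75)]
        if len(q)<10: print(n,"few");continue
        (cx,cy),(W,H),t=cv2.minAreaRect(q[:,:2].astype(np.float32))
        l,V=np.linalg.eigh(np.cov(q[:,:2].T));ang=np.degrees(np.arctan2(V[1,1],V[0,1]))%180
        print(n,len(q),q.mean(0).round(4),"rect",round(cx,4),round(cy,4),round(W,3),round(H,3),"line",ang.round(1))
E
python3 - <<'E'
from h import *
c=np.load("w1.npz");h=cover(c,(200,50,440,265));print(h);wings(c,h[0])
h=cv2.cvtColor(c["frame"],cv2.COLOR_RGB2HSV)
m=((h[:,:,0]>12)&(h[:,:,0]<28)&(h[:,:,1]>110)&(h[:,:,2]>120));m[:150]=0;m[230:]=0;m[:,:150]=0;m[:,240:]=0
ys,xs=np.nonzero(m);P=ray(c,np.c_[xs,ys],.05)[:,:2]-cover(c,(200,50,440,265))[0];print(P.mean(0),np.degrees(np.arctan2(P.mean(0)[1],P.mean(0)[0])))
E
```

```text
(array([ 0.58047556, -0.07402287]), np.float64(0.10083747559585748), 31)
port 589 [ 0.5134 -0.1055  0.1404] rect 0.5138 -0.1078 0.009 0.05 line 98.3
opp 955 [ 0.6451 -0.0387  0.1392] rect 0.6464 -0.0398 0.051 0.011 line 86.9
left 578 [ 0.6185 -0.1382  0.1384] rect 0.618 -0.1403 0.043 0.01 line 179.6
right 843 [ 0.5444 -0.008   0.1402] rect 0.5459 -0.0077 0.01 0.051 line 174.3
[-0.12197627 -0.06256118] -152.84687948686494
```

Run:
```python
from h import *
from plant import manip
plan([.5137,-.1078,.126],8.3,manip)
```

```text
t 1.8167 tcp [ 0.5099 -0.106   0.2428] zyaw 7.5 x [ 0.001 -0.004 -1.   ] grip 0.604 q [-0.5   0.18  0.74  1.68 -0.12  1.33  0.39]
shift mm [116.8  -1.8   3.4] rot [-0.8  0.   0.2]
```

```bash
python3 -m handwheel '[0,0,0,0,0,0,0.55, 0,0,0,0,0,0,0.55, 0,0,0,0,0,0,0.55, 0,0,0,0,0,0,0.55]'
python3 - <<'E'
from h import *
from plant import manip
plan([.5137,-.1078,.126],8.3,manip)
c=wrist(manip,"w2");h=cover(c,(200,50,440,265));print(h);wings(c,h[0])
E
```

```text
t: 2.15
tcp_pos: [0.5105, -0.0926, 0.242]
tcp_rot: [-0.051, 0.706, 0.051, 0.705]
ft_force: [0.3, 0.2, 0.1]
grip_width: 0.552
t 2.15 tcp [ 0.5105 -0.0926  0.242 ] zyaw 8.2 x [-0.001  0.    -1.   ] grip 0.552 q [-0.51  0.17  0.72  1.69 -0.12  1.33  0.37]
shift mm [116.  -15.5   1.1] rot [-0.1 -0.  -0. ]
(array([ 0.58058401, -0.07410777]), np.float64(0.10093724628077129), 31)
port 590 [ 0.5133 -0.1055  0.1404] rect 0.5137 -0.1081 0.009 0.05 line 98.4
opp 958 [ 0.6451 -0.0387  0.1392] rect 0.6465 -0.0397 0.051 0.011 line 87.2
left 553 [ 0.6183 -0.1379  0.1382] rect 0.6177 -0.1402 0.045 0.01 line 179.1
right 828 [ 0.5446 -0.0079  0.1402] rect 0.546 -0.0076 0.01 0.051 line 174.5
```

```bash
python3 -m handwheel '[0,-0.0155,0.001,0,0,0,0.5, 0,-0.0155,0.001,0,0,0,0.5, 0.03,-0.0155,0.001,0,0,0,0.5, 0.055,-0.0155,0.001,0,0,0,0.5, 0.08,-0.0155,0.001,0,0,0,0.5, 0.1,-0.0155,0.001,0,0,0,0.5, 0.11,-0.0155,0.001,0,0,0,0.5, 0.116,-0.0155,0.001,0,0,0,0.5, 0.116,-0.0155,0.001,0,0,0,0.5, 0.116,-0.0155,0.001,0,0,0,0.5, 0.116,-0.0155,0.001,0,0,0,0.5]'
python3 - <<'E'
from h import *
from plant import manip
plan([.5137,-.1080,.126],8.3,manip)
wrist(manip,"w3")
E
```

```text
t: 3.12
tcp_pos: [0.5145, -0.1096, 0.1276]
tcp_rot: [-0.05, 0.705, 0.05, 0.706]
ft_force: [0.4, 0.5, -0.4]
grip_width: 0.496
t 3.1167 tcp [ 0.5145 -0.1096  0.1276] zyaw 8.1 x [ 0.002 -0.    -1.   ] grip 0.496 q [-0.44  0.31  0.71  1.82 -0.22  1.09  0.49]
shift mm [ 1.6  1.7 -0.6] rot [-0.2  0.1  0. ]
```

View pics/w3.png

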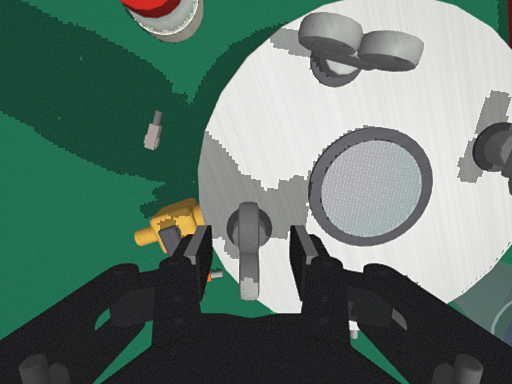

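```bash
python3 -m handwheel '[0.001,0.0015,0,0,0,0,0.3, 0.001,0.0015,0,0,0,0,0.1, 0.001,0.0015,0,0,0,0,0, 0.001,0.0015,0,0,0,0,0, 0.001,0.0015,0,0,0,0,0, 0.001,0.0015,0,0,0,0,0, 0.001,0.0015,0,0,0,0,0]' 40
python3 - <<'E'
from h import *
from plant import manip
plan([.5137,-.1080,.126],8.3,manip);print(manip.observe()["ft_force"],manip.observe()["ft_torque"])
E
```

```text
t: 3.75
tcp_pos: [0.5135, -0.1079, 0.1257]
tcp_rot: [-0.05, 0.705, 0.05, 0.705]
ft_force: [-2.3, 0.4, 5.8]
grip_width: 0.109
t 3.75 tcp [ 0.5135 -0.1079  0.1257] zyaw 8.1 x [ 0.  0. -1.] grip 0.109 q [-0.44  0.31  0.71  1.83 -0.22  1.09  0.49]
shift mm [-0.3 -0.1  0.2] rot [-0.2  0.  -0. ]
[-2.27752127  0.44600267  5.78340763] [0.30520114 0.61853667 0.02327793]
```

Gripped (0.109 ≈ 9–10 mm). Now turn clockwise (+ about tool x).

```bash
python3 -m handwheel '[0,0,0,6,0,0,0, 0,0,0,12,0,0,0, 0,0,0,18,0,0,0, 0,0,0,24,0,0,0, 0,0,0,30,0,0,0, 0,0,0,36,0,0,0, 0,0,0,42,0,0,0, 0,0,0,48,0,0,0, 0,0,0,54,0,0,0, 0,0,0,60,0,0,0, 0,0,0,64,0,0,0, 0,0,0,67,0,0,0, 0,0,0,69,0,0,0, 0,0,0,69,0,0,0]'
python3 - <<'E'
from h import *
from plant import manip
plan([.5137,-.1080,.126],-62.9,manip);print(manip.observe()["ft_force"],manip.observe()["ft_torque"])
E
```

```text
t: 4.92
tcp_pos: [0.5152, -0.1088, 0.1258]
tcp_rot: [0.359, 0.608, -0.359, 0.611]
ft_force: [5.3, -3.2, -3.8]
grip_width: 0.108
t 4.9167 tcp [ 0.5152 -0.1088  0.1258] zyaw -61.1 x [ 0.004 -0.002 -1.   ] grip 0.108 q [-0.62  0.37  0.95  1.83 -0.34  1.1  -0.62]
shift mm [-0.2 -0.9 -1.4] rot [ 1.8  0.2 -0.1]
[ 5.25144366 -3.21080438 -3.77608617] [-0.60735299 -1.35619562 -0.0236484 ]
```

```bash
python3 -m handwheel '[0,0.0005,0.001,2,0,0,0, 0,0.0005,0.001,4,0,0,0, 0,0.0005,0.001,4,0,0,0, 0,0.0005,0.001,4,0,0,0]'
python3 - <<'E'
from h import *
from plant import manip
plan([.5137,-.1080,.126],-62.9,manip);print(manip.observe()["ft_force"],manip.observe()["ft_torque"])
E
```

```text
t: 5.25
tcp_pos: [0.5153, -0.1089, 0.1258]
tcp_rot: [0.379, 0.596, -0.379, 0.598]
ft_force: [2.8, -1.6, 3.1]
grip_width: 0.107
t 5.25 tcp [ 0.5153 -0.1089  0.1258] zyaw -64.8 x [ 0.002 -0.001 -1.   ] grip 0.107 q [-0.63  0.38  0.96  1.83 -0.35  1.11 -0.68]
shift mm [-0.2 -1.  -1.5] rot [-1.9  0.1 -0.1]
[ 2.8015861  -1.56634239  3.14570935] [-0.31411981 -0.57436146  0.97433811]
```

```bash
python3 -m handwheel '[0,0,0,-1,0,0,0, 0,0,0,-1,0,0,0.5, 0,0,0,-1,0,0,0.5, 0,0,0,-1,0,0,0.5, 0,0,0,-1,0,0,0.5, 0,0,0,-1,0,0,0.5, -0.03,0,0,-1,0,0,0.5, -0.07,0,0,-1,0,0,0.5, -0.1,0,0,-1,0,0,0.5, -0.115,0,0,-1,0,0,0.5, -0.115,0,0,-1,0,0,0.5, -0.115,0,0,-1,0,0,0.5]'
python3 - <<'E'
from h import *
from plant import manip
plan([.6465,-.0397,.24],-3,manip)
c=wrist(manip,"w4");wings(c,[.5803,-.074])
E
```

```text
t: 6.25
tcp_pos: [0.5147, -0.1086, 0.2407]
tcp_rot: [0.375, 0.6, -0.374, 0.6]
ft_force: [-0.6, 0.4, -0.8]
grip_width: 0.499
t 6.25 tcp [ 0.5147 -0.1086  0.2407] zyaw -63.9 x [ 0.001  0.001 -1.   ] grip 0.499 q [-0.71  0.25  1.03  1.68 -0.22  1.34 -0.76]
shift mm [  0.9 148.7  -4. ] rot [-60.9   0.   -0.1]
port 623 [ 0.5164 -0.1073  0.1403] rect 0.5147 -0.1082 0.049 0.01 line 27.1
opp 545 [ 0.6456 -0.0513  0.1399] rect 0.6464 -0.047 0.037 0.01 line 91.1
left 912 [ 0.6144 -0.1396  0.1399] rect 0.6148 -0.1407 0.051 0.011 line 1.9
right 948 [ 0.5475 -0.0093  0.1393] rect 0.5464 -0.0079 0.01 0.051 line 174.5
```

View pics/w4.png

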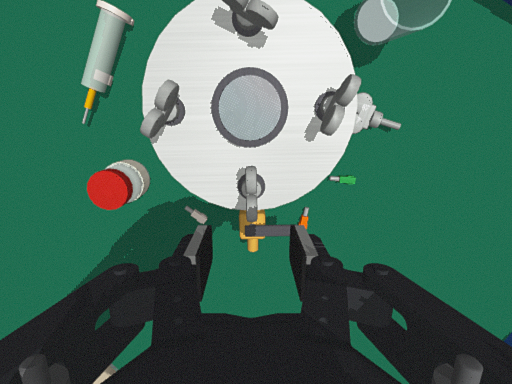

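```bash
python3 -m handwheel '[0,0.03,0,-7,0,0,0.5, 0,0.06,-0.001,-14,0,0,0.5, 0,0.09,-0.002,-21,0,0,0.5, 0,0.12,-0.003,-28,0,0,0.5, 0,0.149,-0.004,-35,0,0,0.5, 0,0.149,-0.004,-42,0,0,0.5, 0,0.149,-0.004,-49,0,0,0.5, 0,0.149,-0.004,-56,0,0,0.5, 0,0.149,-0.004,-61,0,0,0.5, 0,0.149,-0.004,-61,0,0,0.5, 0,0.149,-0.004,-61,0,0,0.5, 0,0.149,-0.004,-61,0,0,0.5]'
python3 - <<'E'
from h import *
from plant import manip
plan([.6465,-.0397,.126],-3,manip)
c=wrist(manip,"w5");wings(c,[.5803,-.074])
E
```

```text
t: 7.3
tcp_pos: [0.6461, -0.0396, 0.2392]
tcp_rot: [0.019, 0.707, -0.019, 0.706]
ft_force: [-0.2, -0.1, -1.1]
grip_width: 0.496
t 7.3 tcp [ 0.6461 -0.0396  0.2392] zyaw -3.1 x [-0.002  0.    -1.   ] grip 0.496 q [-0.46  0.5   0.71  1.33 -0.32  1.43  0.18]
shift mm [ 1.132e+02 -1.000e-01  6.000e-01] rot [-0.1 -0.1 -0. ]
port 130 [ 0.5328 -0.0971  0.1352] rect 0.5268 -0.098 0.023 0.009 line 3.7
opp 616 [ 0.6475 -0.0372  0.1406] rect 0.6472 -0.04 0.052 0.01 line 87.2
left 723 [ 0.6171 -0.1383  0.1382] rect 0.6165 -0.14 0.048 0.011 line 1.6
right 762 [ 0.549  -0.0069  0.1397] rect 0.5465 -0.0078 0.011 0.05 line 173.9
```

```bash
python3 -m handwheel '[0.03,0,0.001,0,0,0,0.5, 0.055,0,0.001,0,0,0,0.5, 0.08,0,0.001,0,0,0,0.5, 0.1,0,0.001,0,0,0,0.5, 0.108,0,0.001,0,0,0,0.5, 0.113,0,0.001,0,0,0,0.5, 0.113,0,0.001,0,0,0,0.5, 0.113,0,0.001,0,0,0,0.5]'
python3 - <<'E'
from h import *
from plant import manip
plan([.6467,-.0398,.126],-3,manip);wrist(manip,"w6")
E
```

```text
t: 8.02
tcp_pos: [0.6481, -0.0398, 0.1284]
tcp_rot: [0.018, 0.706, -0.018, 0.707]
ft_force: [1.0, -1.1, 1.0]
grip_width: 0.497
t 8.0167 tcp [ 0.6481 -0.0398  0.1284] zyaw -3.0 x [ 0.001 -0.    -1.   ] grip 0.497 q [-0.44  0.58  0.67  1.48 -0.37  1.21  0.23]
shift mm [ 2.4 -0.  -1.4] rot [0.  0.1 0. ]
```

View pics/w6.png

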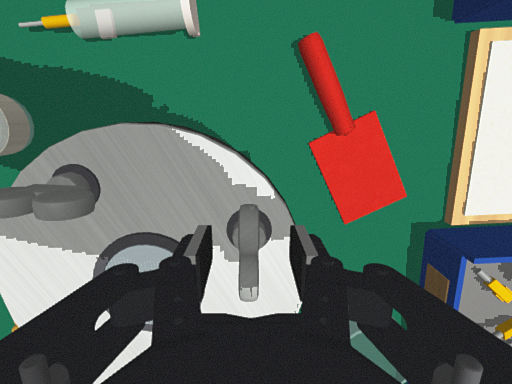

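```bash
python3 -m handwheel '[0.001,0,-0.001,0,0,0,0.3, 0.001,0,-0.001,0,0,0,0.1, 0.001,0,-0.001,0,0,0,0, 0.001,0,-0.001,0,0,0,0, 0.001,0,-0.001,0,0,0,0, 0.001,0,-0.001,0,0,0,0, 0.001,0,-0.001,0,0,0,0]' 40
python3 - <<'E'
from h import *
from plant import manip
plan([.6467,-.0398,.126],-62.9,manip);print(manip.observe()["ft_force"],manip.observe()["ft_torque"])
E
```

```text
t: 8.65
tcp_pos: [0.647, -0.0397, 0.1271]
tcp_rot: [0.018, 0.706, -0.018, 0.707]
ft_force: [0.5, -0.2, 5.9]
grip_width: 0.105
t 8.65 tcp [ 0.647  -0.0397  0.1271] zyaw -2.9 x [ 0.001  0.    -1.   ] grip 0.105 q [-0.45  0.58  0.67  1.48 -0.37  1.21  0.23]
shift mm [ 1.1 -0.1 -0.3] rot [60.   0.1 -0. ]
[ 0.50040874 -0.23830215  5.88229361] [ 0.02134435 -0.04055611 -0.0747348 ]
```

```bash
python3 -m handwheel '[0,0,0,6,0,0,0, 0,0,0,12,0,0,0, 0,0,0,18,0,0,0, 0,0,0,24,0,0,0, 0,0,0,30,0,0,0, 0,0,0,36,0,0,0, 0,0,0,42,0,0,0, 0,0,0,48,0,0,0, 0,0,0,53,0,0,0, 0,0,0,57,0,0,0, 0,0,0,60,0,0,0, 0,0,0,62,0,0,0, 0,0,0,62,0,0,0, 0,0,0,62,0,0,0]'
python3 - <<'E'
from h import *
from plant import manip
plan([.6467,-.0398,.126],-62.9,manip);print(manip.observe()["ft_force"],manip.observe()["ft_torque"])
E
```

```text
t: 9.82
tcp_pos: [0.6481, -0.0403, 0.1272]
tcp_rot: [0.379, 0.595, -0.379, 0.598]
ft_force: [5.0, -2.5, 2.5]
grip_width: 0.111
t 9.8167 tcp [ 0.6481 -0.0403  0.1272] zyaw -64.9 x [ 0.004 -0.002 -1.   ] grip 0.111 q [-0.58  0.66  0.91  1.49 -0.53  1.25 -0.74]
shift mm [ 1.2 -1.  -1.1] rot [-2.   0.2 -0.1]
[ 5.00635872 -2.46261054  2.52684098] [-0.6224726  -1.1535681   1.09469705]
```

At the stop (1.09 N m about vertical). Release and rise.

```bash
python3 -m handwheel '[0,0,0,-1.5,0,0,0, 0,0,0,-1.5,0,0,0.5, 0,0,0,-1.5,0,0,0.5, 0,0,0,-1.5,0,0,0.5, 0,0,0,-1.5,0,0,0.5, 0,0,0,-1.5,0,0,0.5, -0.03,0,0,-1.5,0,0,0.5, -0.07,0,0,-1.5,0,0,0.5, -0.1,0,0,-1.5,0,0,0.5, -0.12,0,0,-1.5,0,0,0.5, -0.12,0,0,-1.5,0,0,0.5, -0.12,0,0,-1.5,0,0,0.5, -0.12,0,0,-1.5,0,0,0.5]'
python3 - <<'E'
from h import *
from plant import manip
plan([.56,-.08,.25],-63,manip)
c=wrist(manip,"w7");wings(c,[.5803,-.074]);print("scene");s=manip.camera("scene");wings(s,[.583,-.074])
cv2.imwrite("pics/scene7.png",np.ascontiguousarray(s["frame"][:,:,::-1]))
E
```

```text
t: 10.9
tcp_pos: [0.6461, -0.0394, 0.2453]
tcp_rot: [0.372, 0.602, -0.372, 0.601]
ft_force: [-0.1, 0.8, 0.4]
grip_width: 0.498
t 10.9 tcp [ 0.6461 -0.0394  0.2453] zyaw -63.4 x [-0.001  0.    -1.   ] grip 0.498 q [-0.59  0.58  0.96  1.33 -0.46  1.47 -0.77]
shift mm [ -4.6 -95.2  -2.2] rot [-0.4 -0.1  0.1]
port 107 [ 0.5351 -0.0978  0.1354] rect 0.5346 -0.0983 0.006 0.008 line 117.8
opp 620 [ 0.65   -0.0387  0.1403] rect 0.6474 -0.0399 0.051 0.01 line 27.6
left 265 [ 0.6333 -0.1383  0.1379] rect 0.6326 -0.1393 0.017 0.011 line 169.7
right few
scene
port 114 [ 0.5235 -0.1056  0.1384] rect 0.5154 -0.1074 0.049 0.01 line 32.3
opp 186 [ 0.6543 -0.0378  0.139 ] rect 0.6501 -0.0385 0.048 0.01 line 29.1
left 135 [ 0.6225 -0.1397  0.1403] rect 0.616 -0.1403 0.051 0.01 line 0.5
right 109 [ 0.5555 -0.0077  0.1404] rect 0.5493 -0.0072 0.01 0.046 line 173.2
```

View pics/w7.png

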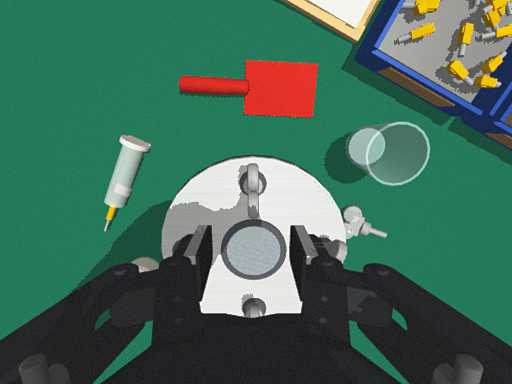

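View pics/scene7.png

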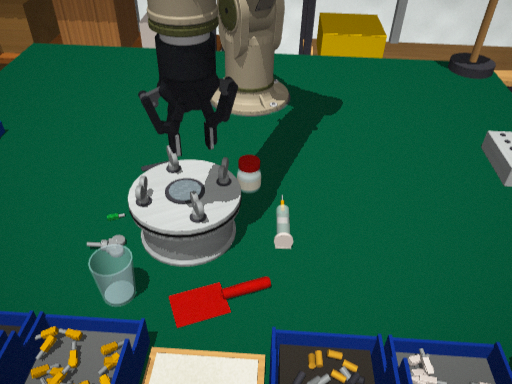

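The wrist view shows the opposite screw at (252,190), radial and in line with the cover's centre. The scene view shows both screws, at (198,205) and (173,160), radial, the other two unmoved and the gripper well clear.

Run:
```python
from plant import manip
print(manip.job_done(), manip.observe()["t"])
```

```text
the job is handed in; nothing more can be done
the job is handed in; nothing more can be done
```

I turned the screw above the brass port clockwise to its stop, then did the same to the screw straight across from it. I then raised the gripper clear and handed the job in at about 11 s of the 42 s allowed; no verdict is reported.

| Screw | Last reading of wing line | Target or earlier reading |
|---|---|---|
| Port | 27.1° (wrist camera, just after turning) | 27.1° is home |
| Opposite | 27.6° (wrist camera, last check) | 27.1° is home |
| Left | 0.5° (scene camera) | about 0° to 2° before |
| Right | 173° (scene camera) | about 174° before |

- **At the stop:** the wrist felt about 1 N m about the vertical at the end of each turn, far above the 0.08 N m drag.
- **Other two screws:** both are still loose, at values of about 0.3 and 0.4 rad.
- **One disagreement:** the last scene view read the port screw at 32.3°. That came from only 114 points on a partly seen wing, so I trust the closer wrist reading. Even at 32.3° the screw would be about 5° from home, inside the 10° allowed.
- **Clearance:** the fingertips were about 90 mm above the wings at hand-in.

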